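# Stow the clip-lid bottle under the tray's sliding guard

### The job

Slide the clear guard on the white hardware tray all the way open, stand the clip-lid glass bottle upright in the ring on the floor of the well beneath it, then slide the guard fully shut over it. Set the bottle down rather than dropping it, never tip it over, and leave the other things on the bench where they are.

Things in the scene. Friction and masses are not known exactly. Their poses are not given: they have to be found in the camera images.
- tray: white plastic hardware tray, fixed, 180 (x) x 300 (y) mm, 138 mm high over the aluminium guard tracks at x = +-85 mm (running along y); origin: centre of its underside. Its -y half is an open well, 160 (x) x 138 (y) mm inside, centred at y = -73 mm, floor 8 mm above the bench; the +y half is decked over at 126 mm. A tilt-out bin outside the +y end reaches y = 205 mm, lower than the deck
- ring_seat (a point): centre of the well floor inside the fixed white ring (bore 62 mm, outside 74 mm, 22 mm high) where the bottle stands; 8 mm above the bench; axes parallel to the tray's
- guard (a joint): position of the guard, a clear plate 158 (x) x 144 (y) x 5 mm on the tracks: 0 = shut over the well, 0.140 m = fully open at its stop over the deck. It opens along the tray's +y and needs about 2 N. Its underside is 129 mm, its upper face 134 mm above the bench: the bottle fits beneath only when standing on the well floor
- guard_rib (a point): top centre of the upright dark steel rib on the middle of the guard: 90 mm long (x), 12 mm thick (y), 38 mm high over the plate, top 171 mm above the bench; moves with the guard, axes parallel to the tray's. Push it from either side
- bottle: round straight-sided glass bottle with a pale paper band and a glass lid held by a steel wire clip, 52 mm diameter, 110 mm tall, about 0.22 kg, standing on the bench to the left or the right of the tray; origin at its underside centre, z up
- can: plain aluminium can, no clip, 60 mm diameter, 115 mm tall; origin at its underside centre. Bystander
- tub: squat white plastic screw-top tub, 68 mm diameter, 70 mm tall; origin at its underside centre. Bystander
- spanner: adjustable steel spanner 210 mm long lying along its x axis. Bystander
- hammer: hammer with lime silicone grip, 260 mm long, lying along its x axis. Bystander
- screwdriver: black-handled screwdriver, 190 mm long, lying along its x axis. Bystander
- tape: flat ring-shaped roll of tape, 96 mm diameter, 24 mm high. Bystander

How it is judged:
On the way, in this order (a step that is already met when the one before it is completed fails the run):
1. the guard has been slid all the way open (at least 125 of its 140 mm) (value of joint guard above 0.125 m), for 0.1 s.
2. the bottle stands on the well floor inside the ring (horizontal distance between bottle and ring_seat below 0.01 m and z of bottle in the frame of ring_seat below 0.006 m and angle between bottle's own z axis and vertical below 0.12 rad), for 0.2 s.
At the end, for the whole second after the job is handed in: the bottle stands upright (within 0.12 rad) and at rest on the well floor in the ring (within 10 mm of its centre, under 6 mm above the floor), and the guard is at rest, shut to within 7 mm (all of step 2 and value of joint guard below 0.007 m and velocity of joint guard between -0.02 and 0.02 m/s and linear speed of bottle below 0.03 m/s); the robot touches nothing.
It fails at once if the bottle is tipped more than about 35 degrees (angle between bottle's own z axis and vertical above 0.6 rad).
It fails at once if the bottle falls freely (faster than 0.6 m/s, not held): dropped (linear speed of bottle above 0.6 m/s and contact force between the fingers and bottle below 0.3 N).
It fails at once if a bystander is moved more than 40 mm (distance of any of can, tub, spanner, hammer, screwdriver, tape from where it was at the start of the episode above 0.04 m).
It also fails if it takes over 61 s, if anything falls off the work surface, if the arm or the gripper's body presses on something with over 40 N, if the wrist force passes 120 N, or if a joint passes its speed limit or range.

### The arm

A 7-joint arm with a two-finger parallel gripper is mounted at the origin on the work surface. World frame = base frame: x ahead of the robot, y to its left, z up, the work surface at z = 0. Lengths are in m, angles in rad, forces in N, time in s.
With the tool pointing down it reaches from about 0.35 to 0.9 m from the base axis. Payload 8.1 kg.
Tool frame: the origin (TCP) lies at the very end of the fingers, on their centre line; the grasp point (between the pads) lies 19 mm behind it; z points along the fingers, y is the line along which they close (so a half turn about z gives the same grasp; the last joint's range is limited). The gripper opens to 92 mm and grips with 3 to 60 N. Pads are 19 mm wide; open, the fingers measure 130 mm over their backs; the gripper's body (75 mm by 190 mm) begins 47 mm behind the grasp point.
Start: joints at [1.112, 0.434, 0.025, 1.573, -0.012, 1.134, -0.075], TCP at [0.218, -0.586, 0.227] pointing down, gripper open.
Joint ranges: [-2.62, 2.62], [-0.44, 2.09], [-1.27, 1.32], [0.08, 2.57], [-1.32, 4.46], [0.12, 2], [-2.74, 2.74]. Speed limits (rad/s): [2.22, 2.22, 3.01, 3.01, 3.14, 3.14, 3.14].

### API

Orientations are given as a rotation vector (axis times angle).
In Python, from cell import observe, get_image, sign_off, find_in, trace, place_of gives the robot as it stands. The module is installed in compiled form; this text tells all that it offers.
- The arm moves only by the shell command python3 -m handwheel 'ROWS' [OPENING] [FORCE]. ROWS is JSON, a list of rows, each a list of 6 numbers: the shift along the tool's x, y, z each as a share of 0.02 m, from -1 to 1, then the turn, a rotation vector about the tool's x, y, z each as a share of 4 degrees, from -1 to 1. A call has 1 to 8 rows; each row shifts and turns the commanded pose from where the row before left it, along the tool's axes as they then stand; what a row does not reach is not made up. A row lasts 1/12 s, in which the tool goes at most 41.7 mm and 7.16 degrees, less where a joint would pass 70% of its speed; a pose out of reach is approached as far as the arm can. A call with a number of a shift or a turn outside -1 to 1 is refused whole. A call with a gripper value outside its range is refused whole. OPENING is the opening, from 0 (shut) to 1 (fully open), set as the call begins (- or left out, the last holds). The fingers move at their own pace and stop on an object; FORCE is the grip in N (left out, the last holds). Time passes only in rows, so rows that do not move let the fingers close. It gives the time, the measured TCP pose, the force, the opening and the grip force at its end, in the units of the state.
- observe(): the state, without advancing time (a new reading comes with each control period).
- get_image(name): name is "side" or "top"; returns a dict with "image" (400x640x3 uint8, red, green, blue), "fx", "fy", "cx", "cy" (pixels), "k1" (the pictures are not rectified: a ray, as slopes to the right and down, at radius r is drawn at 1 + k1 r^2 times it, then the intrinsics apply), "position" and "orientation" of the camera in the world. Camera axes: x right, y down, z forward; pixel columns grow to the right and rows downward; lengths in m; the calibration is good to about 2 mm. A picture is of the moment at which its call begins. There is no depth.
- sign_off(): hands the job in; it is judged then, once.
Trained networks look in the newest picture that a camera, given by its name, has taken for a name from the list of things; names that differ only in an ending like _2 or _b are one class to them, and where a whole thing is asked for, a point or a joint stands for the part that bears it (a point fixed in the world has none). Each returns a list of dicts, best first, with "score" (0 to 1); they miss things now and then, are a little off and sometimes report something else, mostly with a low value. They report only what shows in the picture. A call takes as long as a camera call.
- find_in(label, camera): "rect" ([centre column, centre row, width, height] as shares, 0 to 1, of the picture: columns of its width, rows of its height, round what is visible of it).
- trace(label, camera): "region" (400x640 bool, what is visible of it) and "rect" ([centre column, centre row, width, height] as shares, 0 to 1, of the picture: columns of its width, rows of its height, round what is visible of it).
- place_of(label, camera): "point" ([column, row] as shares, 0 to 1, of the picture: columns of its width, rows of its height: a listed point, or the origin of a listed thing).
The state is a dict: "clock": time; "joints": joint angles; "dq": joint speeds; "joint_efforts": joint torques, N m; "position": TCP position; "ee_rot": TCP orientation; "force": force on the tool from outside, world axes, zero at the start; "ft_torque": the same for the moment, N m; "width": opening from 0.0 (shut) to 1.0 (fully open); "gripper_force": force on a finger pad.
Only numpy, scipy, OpenCV 4.12 (cv2) and the standard library are available. Lean on these libraries where they do the work, as an engineer would, in place of code of your own. Each camera call takes 0.05 s, during which the arm holds its last target. There are 200 camera calls.

## Working session

There is one attempt and no reset: what is moved stays moved. The work goes in short steps, Python scripts to look and compute and a shell command to move; the robot and the scene stay as the last step left them, time stands still between calls to the robot, and variables do not carry over. Pictures are saved under pics/ and viewed, at most 10 in all, crops included, and the job is handed in when it is done.

```bash
mkdir -p pics; cat > h.py <<'E'
import numpy as np,cv2
from scipy.spatial.transform import Rotation as R
from cell import *
def cam(n,save=None):
    c=get_image(n)
    if save: cv2.imwrite('pics/'+save,c['image'][:,:,::-1])
    return c
def rot(c):
    o=np.array(c['orientation'],float)
    return o if o.shape==(3,3) else (R.from_rotvec(o).as_matrix() if o.size==3 else R.from_quat(o).as_matrix())
def ray(c,share):
    u=np.array([share[0]*640,share[1]*400]); d=np.array([(u[0]-c['cx'])/c['fx'],(u[1]-c['cy'])/c['fy']])
    s=d.copy()
    for _ in range(20): s=d/(1+c['k1']*(s@s))
    v=rot(c)@np.array([s[0],s[1],1]); return np.array(c['position']),v/np.linalg.norm(v)
def atz(c,share,z):
    p,v=ray(c,share); return p+v*(z-p[2])/v[2]
def tri(rs):
    A=sum(np.eye(3)-np.outer(v,v) for p,v in rs); b=sum((np.eye(3)-np.outer(v,v))@p for p,v in rs)
    return np.linalg.solve(A,b)
E
python3 - <<'E'
from h import *
np.set_printoptions(precision=4,suppress=True)
cs={n:cam(n,n+'0.png') for n in('side','top')}
for n,c in cs.items(): print(n,c['fx'],c['cx'],c['cy'],c['k1'],c['position'],c['orientation'])
for l in['bottle','guard_rib','ring_seat','tray','can','tub','spanner','hammer','screwdriver','tape']:
    rs=[]
    for n in cs:
        r=place_of(l,n)
        print(l,n,[(round(q['score'],2),np.round(q['point'],4),np.round(atz(cs[n],q['point'],0),3)) for q in r[:2]])
        if r: rs.append(ray(cs[n],r[0]['point']))
    if len(rs)==2: print('   tri',tri(rs))
o=observe();print(o)
E
```

```text
side 374.8429584635566 323.50959443829987 200.44036858123135 -0.08119368245511488 [0.3058 0.8876 0.8285] [-0.4044  2.6966 -1.3142]
top 469.57351541536127 316.6892464295087 196.29325845899578 -0.10763017296083532 [0.376  0.0118 1.3646] [-2.1308  2.1697 -0.1763]
bottle side [(0.7, array([0.5109, 0.8228]), array([0.439, 0.372, 0.   ]))]
bottle top [(0.58, array([0.2886, 0.6168]), array([0.439, 0.377, 0.   ]))]
   tri [0.4388 0.3754 0.0062]
guard_rib side [(0.84, array([0.5195, 0.442 ]), array([ 0.607, -0.28 ,  0.   ])), (0.38, array([0.6038, 0.4858]), array([ 0.388, -0.231,  0.   ]))]
guard_rib top [(0.96, array([0.5078, 0.4995]), array([ 0.57 , -0.034,  0.   ])), (0.63, array([0.5278, 0.3275]), array([ 0.779, -0.077,  0.   ]))]
   tri [ 0.5436 -0.0282  0.1785]
ring_seat side []
ring_seat top [(0.54, array([0.2936, 0.5052]), array([0.57, 0.37, 0.  ]))]
tray side [(0.96, array([0.5081, 0.566 ]), array([0.553, 0.005, 0.   ])), (0.32, array([0.5122, 0.8133]), array([0.441, 0.36 , 0.   ]))]
tray top [(0.64, array([0.4866, 0.5172]), array([0.55 , 0.006, 0.   ])), (0.47, array([0.417 , 0.6895
[... 1033 characters left out ...]
pe side [(0.78, array([0.5148, 0.3947]), array([ 0.657, -0.41 ,  0.   ]))]
tape top [(0.64, array([0.7031, 0.4242]), array([ 0.655, -0.412, -0.   ]))]
   tri [ 0.6562 -0.4118 -0.001 ]
{'clock': 1.1, 'joints': array([ 1.1124,  0.4345,  0.025 ,  1.5732, -0.0116,  1.134 , -0.0751]), 'dq': array([ 0.0024, -0.0006,  0.002 , -0.0002,  0.0015,  0.0002,  0.0001]), 'joint_efforts': array([  0.0007, -66.7692,   0.9846, -31.481 ,  -0.0606,   0.0326,
         0.0001]), 'position': array([ 0.2177, -0.5859,  0.2267]), 'ee_rot': array([-3.092 , -0.5558,  0.    ]), 'force': array([-0.2765, -0.6783,  0.5197]), 'ft_torque': array([-0.0382, -0.0093,  0.0422]), 'gripper_force': 0.0, 'width': 0.9984953798233817}
```

View pics/top0.png

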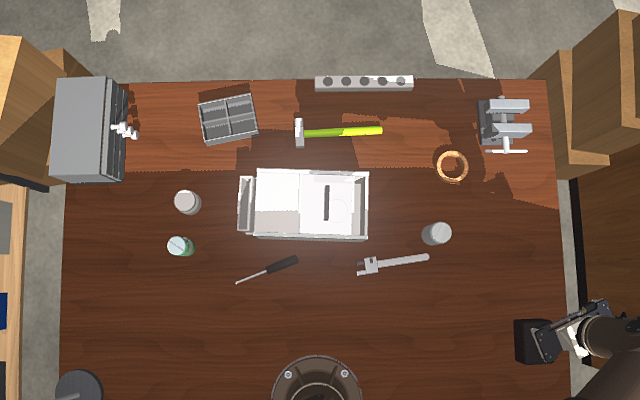

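View pics/side0.png

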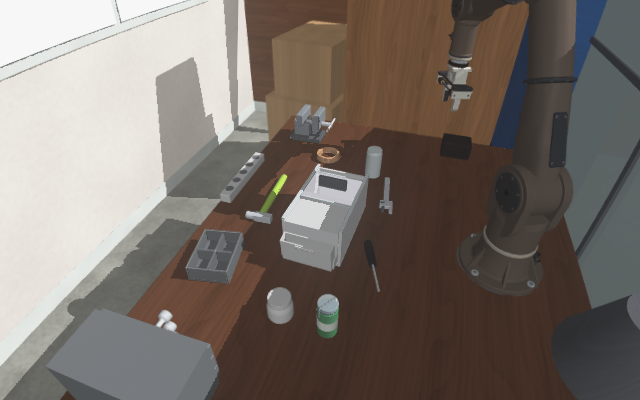

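Top: tray body spans columns about 255–369, with the bin at 237–255. The dark rib is at (327,202), bottle (180,246), tub (187,202), can (436,233). The side view confirms this, with the bottle at (328,315). The rib looks off the well's centre, so I'll zoom in.

```bash
python3 - <<'E'
import cv2
a=cv2.imread('pics/top0.png')[160:250,230:380]; b=cv2.imread('pics/side0.png')[160:275,275:375]
cv2.imwrite('pics/ct.png',cv2.resize(a,None,fx=5,fy=5,interpolation=2)); cv2.imwrite('pics/cs.png',cv2.resize(b,None,fx=5,fy=5,interpolation=2))
E
```

```text
(no output)
```

View pics/ct.png

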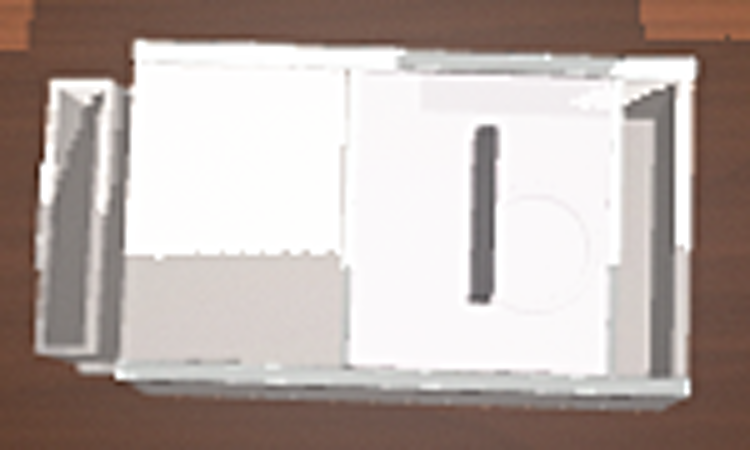

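View pics/cs.png

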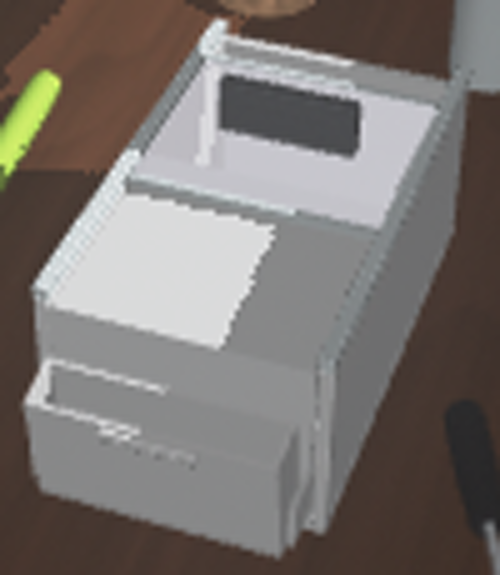

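```bash
python3 - <<'E'
from h import *
np.set_printoptions(precision=4,suppress=True)
c=cam('top');s=cam('side')
f=lambda u,v,z:atz(c,((230+u/5)/640,(160+v/5)/400),z)
C=[f(*p,.138) for p in[(135,42),(695,60),(688,393),(118,378)]]
for p in C: print(p)
m=sum(C)/4; y=C[0]-C[1]+C[3]-C[2]; th=np.arctan2(-y[0],y[1]); print('centre',m,'yaw',th)
rib=f(484,214,.171);Rt=R.from_rotvec([0,0,th]).as_matrix()
print('rib',rib,Rt.T@(rib-m),'ribside atz',atz(s,place_of('guard_rib','side')[0]['point'],.171)); r=f(530,253,.03); print('ring',r,Rt.T@(r-m))
for a,b in[((135,42),(118,378)),((695,60),(688,393))]: print(np.linalg.norm(f(*a,.138)-f(*b,.138)))
# bottle: traces
for n,k in(('top',c),('side',s)):
    t=trace('bottle',n)[0]; rr=t['rect']; print(n,rr,'top-edge')
    ys,xs=np.nonzero(t['region']); print(xs.min(),xs.max(),ys.min(),ys.max())
E
```

```text
[0.6384 0.1502 0.138 ]
[ 0.6237 -0.1485  0.138 ]
[ 0.4463 -0.1386  0.138 ]
[0.4595 0.1591 0.138 ]
centre [0.5419 0.0055 0.138 ] yaw -0.04677098641784473
rib [ 0.5382 -0.0327  0.171 ] [-0.002  -0.0384  0.033 ] ribside atz [ 0.5494 -0.0414  0.171 ]
ring [ 0.5343 -0.0638  0.03  ] [-0.0044 -0.0696 -0.108 ]
0.1791250630122706
0.17765368631694362
top [0.2787, 0.6164, 0.0402, 0.0563] top-edge
167 194 236 255
side [0.5122, 0.7924, 0.0309, 0.1097] top-edge
316 338 294 337
```

```bash
cat >> h.py <<'E'
def to(x,y,z,yaw=-0.0468):
    o=observe();M=R.from_rotvec(o['ee_rot']);d=M.inv().apply(np.array([x,y,z])-o['position'])
    W=R.from_euler('xyz',[np.pi,0,yaw]); e=(M.inv()*W).as_rotvec(degrees=True)
    print('t',round(o['clock'],2),'pos',np.round(o['position'],4),'rows(20mm):',np.round(d/.02,2),'turn(4deg):',np.round(e/4,2),'F',np.round(o['force'],1),'w',round(o['width'],3),'gf',o['gripper_force'])
E
python3 -m handwheel '[[0,0,0,0,0,1],[0,0,0,0,0,1],[0,0,0,0,0,1],[0,0,0,0,0,1],[0,0,0,0,0,1],[0,0,0,0,0,0.78],[0,0,0,0,0,0],[0,0,0,0,0,0]]' 0 20
python3 -c "
from h import *
th=-.0468;c=np.array([.540,.0055])
p=c+np.array([[np.cos(th),-np.sin(th)],[np.sin(th),np.cos(th)]])@[0,-.085];print(p);to(*p,.227)"
```

```text
clock: 2.02
position: [0.2177, -0.5859, 0.2267]
ee_rot: [3.141, -0.072, -0.0]
force: [-0.1, -0.1, -0.1]
width: 0.472
gripper_force: 0.0
[ 0.53602345 -0.07940693]
t 2.02 pos [ 0.2177 -0.5859  0.2267] rows(20mm): [ 1.474e+01 -2.603e+01 -2.000e-02] turn(4deg): [0.   0.   0.01] F [-0.1 -0.1 -0.1] w 0.472 gf 0.0
```

```bash
python3 -m handwheel '[[0.6,-1,0,0,0,0],[0.6,-1,0,0,0,0],[0.6,-1,0,0,0,0],[0.6,-1,0,0,0,0],[0.6,-1,0,0,0,0],[0.6,-1,0,0,0,0],[0.6,-1,0,0,0,0],[0.6,-1,0,0,0,0]]' >/dev/null
python3 -m handwheel '[[0.6,-1,0,0,0,0],[0.6,-1,0,0,0,0],[0.6,-1,0,0,0,0],[0.6,-1,0,0,0,0],[0.6,-1,0,0,0,0],[0.6,-1,0,0,0,0],[0.6,-1,0,0,0,0],[0.6,-1,0,0,0,0]]' >/dev/null
python3 -m handwheel '[[0.5,-1,0,0,0,0],[0.5,-1,0,0,0,0],[0.5,-1,0,0,0,0],[0.5,-1,0,0,0,0],[0.5,-1,0,0,0,0],[0.5,-1,0,0,0,0],[0.5,-1,0,0,0,0],[0.5,-1,0,0,0,0]]' >/dev/null
python3 -m handwheel '[[0.5,-1,0,0,0,0],[0.5,-1,0,0,0,0],[0,0,0,0,0,0],[0,0,0,0,0,0]]' 
python3 -c "
from h import *
to(.536,-.0794,.150)"
```

```text
clock: 4.35
position: [0.5346, -0.0791, 0.2267]
ee_rot: [-3.141, 0.068, -0.0]
force: [-0.4, -0.8, -0.5]
width: 0.007
gripper_force: 0.0
t 4.35 pos [ 0.5346 -0.0791  0.2267] rows(20mm): [0.07 0.01 3.83] turn(4deg): [-0.   -0.    0.05] F [-0.4 -0.8 -0.5] w 0.007 gf 0.0
```

```bash
python3 -m handwheel '[[0,0,1,0,0,0],[0,0,1,0,0,0],[0,0,1,0,0,0],[0,0,0.8,0,0,0],[0,0,0,0,0,0],[0,-0.5,0,0,0,0],[0,-0.5,0,0,0,0],[0,-0.5,0,0,0,0]]'
python3 -m handwheel '[[0,-0.5,0,0,0,0],[0,-0.5,0,0,0,0],[0,-0.5,0,0,0,0],[0,-0.5,0,0,0,0],[0,-0.5,0,0,0,0],[0,-0.5,0,0,0,0]]'
python3 - <<'E'
from h import *
c=cam('top','a1.png');to(.542,.045,.15)
E
```

```text
clock: 5.02
position: [0.5363, -0.0497, 0.152]
ee_rot: [3.141, -0.075, 0.003]
force: [0.8, -1.5, -0.4]
width: 0.005
gripper_force: 1.0
clock: 5.52
position: [0.5386, 0.0106, 0.1509]
ee_rot: [3.141, -0.075, 0.0]
force: [1.1, -3.1, 0.8]
width: 0.004
gripper_force: 1.0
t 5.57 pos [0.5387 0.0132 0.1508] rows(20mm): [ 0.1  -1.6   0.04] turn(4deg): [-0.02 -0.    0.02] F [0.4 2.4 0.1] w 0.002 gf 0.3780502908193739
```

View pics/a1.png

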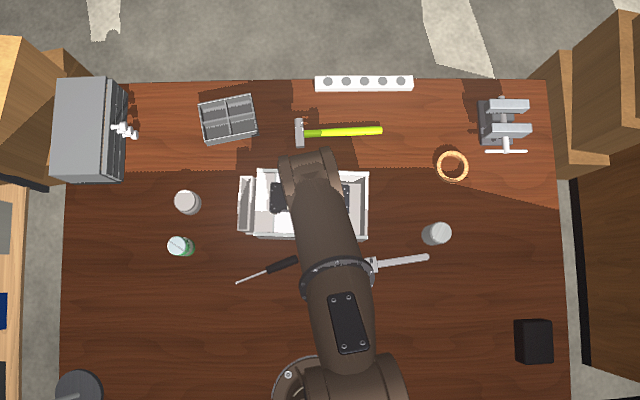

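The arm hides the guard from above. The force (−3 N) shows it is sliding, so I'll continue slowly until the force rises at the stop.

```bash
python3 -m handwheel '[[0,-0.4,0,0,0,0],[0,-0.4,0,0,0,0],[0,-0.4,0,0,0,0],[0,-0.2,0,0,0,0]]'
python3 -m handwheel '[[0,-0.15,0,0,0,0],[0,-0.15,0,0,0,0]]'
python3 -m handwheel '[[0,-0.15,0,0,0,0],[0,-0.15,0,0,0,0]]'
```

```text
clock: 5.9
position: [0.5398, 0.0388, 0.1506]
ee_rot: [-3.14, 0.074, 0.0]
force: [-0.3, -1.1, 0.1]
width: 0.005
gripper_force: 0.8
clock: 6.07
position: [0.54, 0.0436, 0.1506]
ee_rot: [3.14, -0.075, -0.001]
force: [0.2, -1.8, 1.4]
width: 0.011
gripper_force: 0.8
clock: 6.23
position: [0.5402, 0.0479, 0.1506]
ee_rot: [3.139, -0.077, -0.001]
force: [-0.6, -13.9, 5.3]
width: 0.008
gripper_force: 7.0
```

Stop reached: 14 N at y = 0.048. I'll back off, lift, open and travel towards the bottle.

```bash
python3 -m handwheel '[[0,0.5,0,0,0,0],[0,0.5,-1,0,0,0],[0,0,-1,0,0,0],[0,0,-1,0,0,0],[0,0,0,0,0,0]]'
python3 -m handwheel '[[-0.7,-1,-0.3,0,0,0],[-0.7,-1,-0.3,0,0,0],[-0.7,-1,0,0,0,0],[-0.7,-1,0,0,0,0],[-0.7,-1,0,0,0,0],[-0.7,-1,0,0,0,0],[-0.7,-1,0,0,0,0],[-0.5,-1,0,0,0,0]]' 0.95 >/dev/null
python3 -m handwheel '[[-0.3,-1,0,0,0,0],[-0.3,-1,0,0,0,0],[-0.3,-1,0,0,0,0],[-0.3,-1,0,0,0,0],[0,0,0,0,0,0],[0,0,0,0,0,0]]'
python3 - <<'E'
from h import *
np.set_printoptions(precision=4,suppress=True)
cs={n:cam(n,n+'2.png') for n in('top','side')}
for l in['bottle','guard_rib','ring_seat','tray']:
    for n in cs: print(l,n,[(round(q['score'],2),np.round(q['point']*np.array([640,400]),1),atz(cs[n],q['point'],{'guard_rib':.171,'ring_seat':.008}.get(l,0))) for q in place_of(l,n)[:3]])
for n in cs:
    for t in trace('bottle',n)[:1]: ys,xs=np.nonzero(t['region']);print(n,xs.min(),xs.max(),ys.min(),ys.max())
to(.439,.3754,.072)
a=cv2.imread('pics/top2.png'); b=cv2.imread('pics/side2.png')
A=cv2.resize(a[160:250,230:380],None,fx=5,fy=5,interpolation=2)
cv2.imwrite('pics/ct2.png',A)
B=cv2.resize(b[270:350,290:390],None,fx=6,fy=6,interpolation=2)
cv2.imwrite('pics/cs2.png',B)
E
```

```text
clock: 6.65
position: [0.5414, 0.0295, 0.2144]
ee_rot: [-3.139, 0.076, -0.009]
force: [0.7, 1.2, 0.8]
width: 0.005
gripper_force: 0.0
clock: 7.82
position: [0.4184, 0.2763, 0.2223]
ee_rot: [-3.14, 0.071, 0.001]
force: [0.9, -0.4, -0.4]
width: 0.937
gripper_force: 0.0
bottle top [(0.58, array([309.8, 210.6]), array([0.5392, 0.0111, 0.    ]))]
bottle side [(0.58, array([328.2, 328.9]), array([0.4367, 0.37  , 0.    ]))]
guard_rib top [(0.86, array([287.2, 198.8]), array([0.5503, 0.0689, 0.171 ])), (0.31, array([266.1, 270.9]), array([0.3678, 0.1238, 0.171 ]))]
guard_rib side [(0.56, array([320.9, 194.5]), array([0.5526, 0.0587, 0.171 ]))]
ring_seat top [(0.59, array([334.3, 210.5]), array([ 0.5374, -0.06  ,  0.008 ]))]
ring_seat side [(0.15, array([372.5, 176.7]), array([ 0.4567, -0.3168,  0.008 ]))]
tray top [(0.93, array([308.7, 207.9]), array([0.5472, 0.0144, 0.    ]))]
tray side []
top 294 381 118 146
side 316 338 293 337
t 8.42 pos [0.4191 0.2753 0.2227] rows(20mm): [ 0.75 -5.05  7.54] turn(4deg): [ 0.   -0.   -0.02] F [-0.3 -0.4  0.3] w 0.951 gf 0.0
```

View pics/ct2.png

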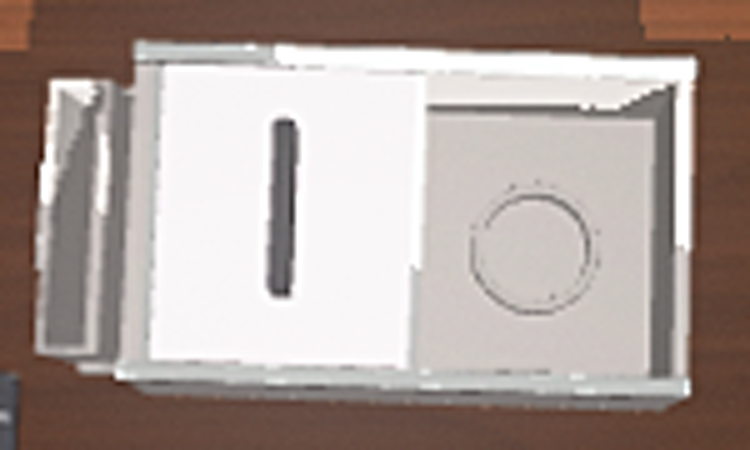

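View pics/cs2.png

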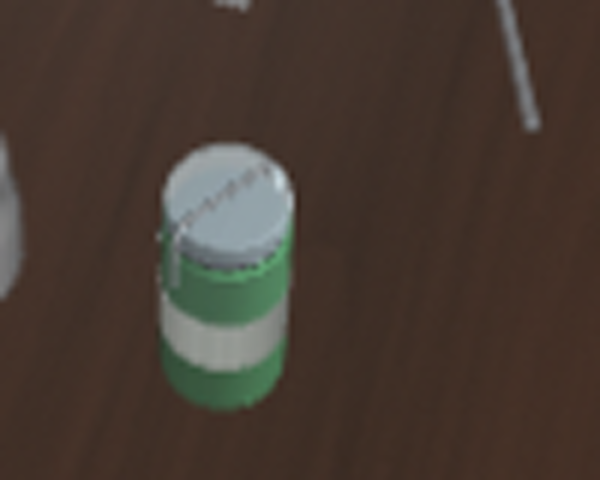

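The guard is fully open, with the rib at crop (283,207). The ring is in clear view at crop centre (531,253), which is full-image (336,211). The bottle stands upright, with its wire clip on the upper left in the side view. Next I'll fit the bottle cylinder to both outlines and the ring circle.

```bash
cat >> h.py <<'E'
def proj(c,P):
    q=(np.asarray(P)-np.array(c['position']))@rot(c); s=q[:,:2]/q[:,2:]; s=s*(1+c['k1']*(s**2).sum(1,keepdims=True))
    return s*[c['fx'],c['fy']]+[c['cx'],c['cy']]
E
python3 - <<'E'
from h import *
from scipy.optimize import least_squares
np.set_printoptions(precision=4,suppress=True)
c=cam('top');s=cam('side')
a=np.linspace(0,2*np.pi,60);ci=np.c_[np.cos(a),np.sin(a),0*a]
def box(k,p):
    P=np.r_[ci*p[3]+[p[0],p[1],0],ci*p[3]+[p[0],p[1],p[2]]]; q=proj(k,P); return np.r_[q.min(0),q.max(0)]
def f(p): return np.r_[box(c,p)-[167,236,195,256],box(s,p)-[316,293,339,338]]
r=least_squares(f,[.439,.375,.11,.026]);print(r.x,r.fun)
g=lambda p:f([p[0],p[1],.11,.026]); r=least_squares(g,[.439,.375]);print(r.x,r.fun)
im=cv2.cvtColor(cv2.imread('pics/top2.png'),cv2.COLOR_BGR2GRAY).astype(float)
sub=im[190:230,318:355]; bg=cv2.medianBlur(sub.astype(np.uint8),9); ys,xs=np.nonzero(sub<bg-12.)
P=np.c_[xs+318,ys+190].astype(float); d=np.hypot(*(P-[335.7,210.2]).T); P=P[(d>9)&(d<15)]
W=np.array([atz(c,((u+.5)/640,(v+.5)/400),.03)[:2] for u,v in P])
q=least_squares(lambda t:np.hypot(*(W-t[:2]).T)-t[2],[.534,-.064,.035],loss='soft_l1',f_scale=.002);print(len(P),'ring',q.x)
E
```

```text
[0.4393 0.3712 0.1107 0.0256] [-0.3942 -0.6269  0.3991 -0.4515  0.8566  0.231   0.0701  0.0903]
[0.4394 0.3711] [-0.4262 -0.7757  0.5678 -0.3289  0.6903  0.2487  0.2222  0.1981]
108 ring [ 0.5338 -0.0653  0.0337]
```

```bash
python3 -m handwheel '[[0.25,-1,0,0,0,0],[0.25,-1,0,0,0,0],[0.25,-1,0,0,0,0],[0,-1,0,0,0,0],[0.05,-0.8,0,0,0,0],[0,0,0,0,0,0],[0,0,0,0,0,0]]'
python3 -c "
from h import *
to(.4393,.3712,.072)"
```

```text
clock: 9.1
position: [0.4393, 0.3712, 0.2224]
ee_rot: [3.141, -0.073, -0.001]
force: [-0.6, -0.1, -0.6]
width: 0.951
gripper_force: 0.0
t 9.1 pos [0.4393 0.3712 0.2224] rows(20mm): [0.01 0.   7.52] turn(4deg): [0.   0.01 0.01] F [-0.6 -0.1 -0.6] w 0.951 gf 0.0
```

```bash
python3 -m handwheel '[[0,0,1,0,0,0],[0,0,1,0,0,0],[0,0,1,0,0,0],[0,0,1,0,0,0],[0,0,1,0,0,0],[0,0,1,0,0,0],[0,0,1,0,0,0],[0,0,0.5,0,0,0]]'
python3 -m handwheel '[[0,0,0,0,0,0],[0,0,0,0,0,0],[0,0,0,0,0,0],[0,0,0,0,0,0],[0,0,0,0,0,0],[0,0,0,0,0,0]]' 0.3 20
python3 -m handwheel '[[0,0,0,0,0,0],[0,0,0,0,0,0],[0,0,0,0,0,0],[0,0,0,0,0,0]]'
```

```text
clock: 9.77
position: [0.4391, 0.3683, 0.0706]
ee_rot: [3.138, -0.077, -0.003]
force: [0.2, 0.0, -0.5]
width: 0.958
gripper_force: 0.0
clock: 10.27
position: [0.44, 0.3709, 0.0735]
ee_rot: [-3.14, 0.075, -0.002]
force: [0.9, -2.5, 1.1]
width: 0.567
gripper_force: 0.8
clock: 10.6
position: [0.4401, 0.3708, 0.0734]
ee_rot: [-3.14, 0.075, -0.002]
force: [-0.5, -1.5, 6.2]
width: 0.557
gripper_force: 20.0
```

```bash
python3 -m handwheel '[[0,0,-0.5,0,0,0],[0,0,-1,0,0,0],[0,0,-1,0,0,0],[0,0,-1,0,0,0],[0,0,-1,0,0,0],[0,0,-1,0,0,0],[0,0,-1,0,0,0],[0,0,-1,0,0,0]]' - 30
python3 -m handwheel '[[0,0,-1,0,0,0],[0,0,-1,0,0,0],[0,0,-1,0,0,0],[0,0,-0.5,0,0,0],[0,0,0,0,0,0]]'
python3 - <<'E'
from h import *
np.set_printoptions(precision=4,suppress=True)
s=cam('side','side3.png');o=observe()
a=np.linspace(0,2*np.pi,60);ci=np.c_[np.cos(a),np.sin(a),0*a]
t=trace('bottle','side')
ys,xs=np.nonzero(t[0]['region']);print(t[0]['score'],xs.min(),xs.max(),ys.min(),ys.max())
b=o['position']-[0,0,.0734]
q=proj(s,np.r_[ci*.026+b,ci*.026+b+[0,0,.11]]);print('expected',q.min(0),q.max(0))
to(.534,-.065,o['position'][2])
E
```

```text
clock: 11.27
position: [0.4392, 0.3703, 0.2241]
ee_rot: [3.14, -0.075, -0.001]
force: [-0.3, 0.5, -2.0]
width: 0.555
gripper_force: 30.0
clock: 11.68
position: [0.4401, 0.3715, 0.2953]
ee_rot: [-3.138, 0.075, -0.004]
force: [1.2, -0.5, -1.2]
width: 0.556
gripper_force: 30.0
0.76 316 343 239 279
expected [316.7517 223.8314] [343.6556 280.0842]
t 11.78 pos [0.4394 0.3704 0.2922] rows(20mm): [ 5.76 21.52 -0.05] turn(4deg): [ 0.01  0.   -0.01] F [-0.1  0.3 -3.3] w 0.553 gf 29.99608961166814
```

Held, and the outline matches the expected cylinder. Now over to the ring.

```bash
python3 -m handwheel '[[0.15,0.5,0,0,0,0],[0.3,1,0,0,0,0],[0.3,1,0,0,0,0],[0.3,1,0,0,0,0],[0.3,1,0,0,0,0],[0.3,1,0,0,0,0],[0.3,1,0,0,0,0],[0.3,1,0,0,0,0]]' >/dev/null
python3 -m handwheel '[[0.3,1,0,0,0,0],[0.3,1,0,0,0,0],[0.3,1,0,0,0,0],[0.3,1,0,0,0,0],[0.3,1,0,0,0,0],[0.3,1,0,0,0,0],[0.2,1,0,0,0,0],[0.2,1,0,0,0,0]]' >/dev/null
python3 -m handwheel '[[0.2,1,0,0,0,0],[0.2,1,0,0,0,0],[0.2,1,0,0,0,0],[0.2,1,0,0,0,0],[0.1,1,0,0,0,0],[0.1,0.8,0,0,0,0],[0,0.2,0,0,0,0]]'
python3 -m handwheel '[[0,0,0,0,0,0],[0,0,0,0,0,0],[0,0,0,0,0,0]]'
python3 -c "
from h import *
to(.534,-.065,.0734+.008)"
```

```text
clock: 13.7
position: [0.5268, -0.0684, 0.2912]
ee_rot: [3.139, -0.082, -0.004]
force: [-0.7, 0.4, -1.8]
width: 0.559
gripper_force: 30.0
clock: 13.95
position: [0.5277, -0.0627, 0.2923]
ee_rot: [-3.14, 0.072, 0.001]
force: [0.7, 0.2, -1.8]
width: 0.551
gripper_force: 30.0
t 13.95 pos [ 0.5277 -0.0627  0.2923] rows(20mm): [ 0.33  0.11 10.55] turn(4deg): [-0.01  0.01  0.01] F [ 0.7  0.2 -1.8] w 0.551 gf 29.996147949714214
```

```bash
python3 -m handwheel '[[0.3,0.1,0,0,0,0],[0.03,0,0.5,0,0,0],[0,0,1,0,0,0],[0,0,1,0,0,0],[0,0,1,0,0,0],[0,0,1,0,0,0],[0,0,1,0,0,0],[0,0,1,0,0,0]]' >/dev/null
python3 -m handwheel '[[0,0,1,0,0,0],[0,0,0.8,0,0,0],[0,0,0.5,0,0,0],[0,0,0,0,0,0],[0,0,0,0,0,0]]'
python3 -c "
from h import *
cam('side','side4.png')
to(.534,-.065,.0734+.008)"
```

```text
clock: 15.03
position: [0.5344, -0.0661, 0.1164]
ee_rot: [-3.141, 0.074, 0.001]
force: [0.2, -0.2, -1.9]
width: 0.557
gripper_force: 30.0
t 15.08 pos [ 0.535  -0.0662  0.1172] rows(20mm): [-0.05 -0.06  1.79] turn(4deg): [-0.   -0.01 -0.01] F [ 0.7 -0.9 -1.2] w 0.556 gf 29.995883888332173
```

Lower slowly in steps, watching the force at the ring's rim (TCP z ≈ 0.103).

```bash
python3 -m handwheel '[[0,-0.05,0.25,0,0,0],[0,0,0.25,0,0,0],[0,0,0.2,0,0,0],[0,0,0,0,0,0]]'
python3 -m handwheel '[[0,0,0.2,0,0,0],[0,0,0.2,0,0,0],[0,0,0,0,0,0]]'
```

```text
clock: 15.42
position: [0.5353, -0.0654, 0.1028]
ee_rot: [-3.141, 0.075, -0.003]
force: [0.9, -0.1, 0.9]
width: 0.553
gripper_force: 30.0
clock: 15.67
position: [0.5383, -0.0663, 0.0966]
ee_rot: [3.14, -0.076, 0.012]
force: [2.5, -1.7, -0.7]
width: 0.56
gripper_force: 30.0
```

It has entered the bore, and the rim pushes it +x. I'll shift about 3 mm in +x and continue down.

```bash
python3 -m handwheel '[[0.15,0,0,0,0,0],[0.05,0,0.1,0,0,0],[0,0,0.15,0,0,0],[0,0,0,0,0,0]]'
python3 -m handwheel '[[0,0,0.15,0,0,0],[0,0,0.15,0,0,0],[0,0,0,0,0,0]]'
python3 -c "
from h import *
to(.538,-.065,.0734+.008)"
```

```text
clock: 16.0
position: [0.5383, -0.0657, 0.0889]
ee_rot: [3.141, -0.075, -0.001]
force: [2.5, -1.8, -1.2]
width: 0.559
gripper_force: 30.0
clock: 16.25
position: [0.5381, -0.0656, 0.083]
ee_rot: [3.141, -0.075, -0.001]
force: [1.3, -1.8, -2.9]
width: 0.552
gripper_force: 30.0
t 16.25 pos [ 0.5381 -0.0656  0.083 ] rows(20mm): [-0.01 -0.03  0.08] turn(4deg): [ 0.    0.01 -0.01] F [ 1.3 -1.8 -2.9] w 0.552 gf 29.998156100127744
```

```bash
python3 -m handwheel '[[0.05,0,0.07,0,0,0],[0,0,0,0,0,0],[0,0,0,0,0,0]]'
python3 -m handwheel '[[0,0,0.06,0,0,0],[0,0,0,0,0,0],[0,0,0,0,0,0]]'
```

```text
clock: 16.5
position: [0.539, -0.0656, 0.082]
ee_rot: [-3.141, 0.075, 0.002]
force: [1.1, -1.1, -2.1]
width: 0.555
gripper_force: 30.0
clock: 16.75
position: [0.5393, -0.0656, 0.0812]
ee_rot: [-3.141, 0.075, 0.001]
force: [-0.2, 0.5, 2.2]
width: 0.555
gripper_force: 30.0
```

Floor contact: Fz went from −2 to +2 N at the expected height. Release gently.

```bash
python3 -m handwheel '[[0,0,0.03,0,0,0],[0,0,0,0,0,0],[0,0,0,0,0,0]]' - 4
python3 -m handwheel '[[0,0,0,0,0,0],[0,0,0,0,0,0],[0,0,0,0,0,0],[0,0,0,0,0,0]]' 0.66 4
python3 -m handwheel '[[0,0,-0.4,0,0,0],[0,0,-0.6,0,0,0],[0,0,-1,0,0,0],[0,0,-1,0,0,0],[0,0,-1,0,0,0],[0,0,-1,0,0,0],[0,0,-1,0,0,0],[0,0,0,0,0,0]]'
```

```text
clock: 17.0
position: [0.5393, -0.0654, 0.0806]
ee_rot: [-3.141, 0.075, 0.001]
force: [-1.2, -0.1, 4.9]
width: 0.561
gripper_force: 4.0
clock: 17.33
position: [0.5394, -0.0656, 0.0803]
ee_rot: [3.141, -0.075, -0.0]
force: [0.4, -0.5, 0.2]
width: 0.657
gripper_force: 0.0
clock: 18.0
position: [0.5417, -0.0657, 0.205]
ee_rot: [3.141, -0.075, 0.01]
force: [0.7, -0.1, 0.4]
width: 0.657
gripper_force: 0.0
```

```bash
python3 -m handwheel '[[0,0,-1,0,0,0],[0,-0.5,-0.7,0,0,0],[0,-1,0,0,0,0],[0,-1,0,0,0,0],[0,-1,0,0,0,0],[0,-1,0,0,0,0],[0,-1,0,0,0,0],[0,-1,0,0,0,0]]' 0 20 >/dev/null
python3 -m handwheel '[[0,-1,0,0,0,0],[0,-1,0,0,0,0],[0,-0.3,0,0,0,0],[0,0,0,0,0,0],[0,0,0,0,0,0]]'
python3 - <<'E'
from h import *
c=cam('top','top5.png')
print([(q['score'],atz(c,q['point'],.171)) for q in place_of('guard_rib','top')[:2]],[(q['score'],atz(c,q['point'],.008)) for q in place_of('bottle','top')[:2]])
a=cv2.imread('pics/top5.png')
cv2.imwrite('pics/ct5.png',cv2.resize(a[160:250,230:380],None,fx=5,fy=5,interpolation=2))
to(.545,.112,.150)
E
```

```text
clock: 19.08
position: [0.5478, 0.1093, 0.2344]
ee_rot: [3.14, -0.075, -0.0]
force: [-0.4, -0.5, 0.2]
width: 0.006
gripper_force: 0.0
[(0.71, array([0.54927903, 0.07165585, 0.171     ]))] [(0.54, array([ 0.52990612, -0.06430951,  0.008     ]))]
t 19.23 pos [0.548  0.1084 0.2345] rows(20mm): [-0.16 -0.18  4.23] turn(4deg): [ 0.01  0.   -0.04] F [ 0.5 -0.1 -0.8] w 0.005 gf 0.0
```

View pics/ct5.png

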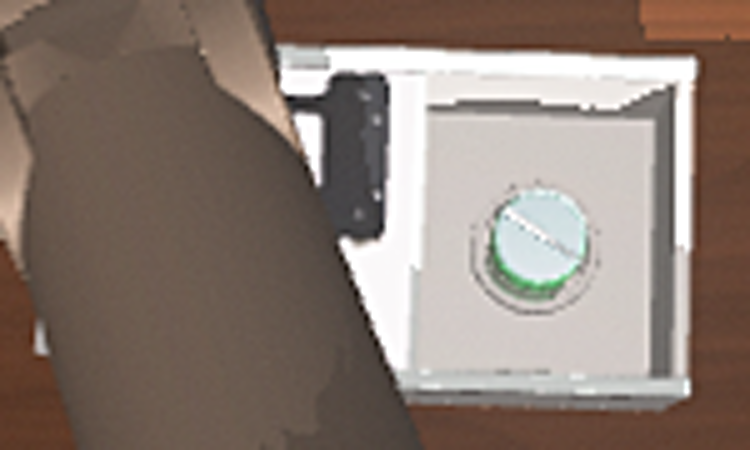

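The bottle stands inside the ring, lid centred at crop (541,236). Now down behind the rib, then shut the guard.

```bash
python3 -m handwheel '[[0,-0.5,0.2,0,0,0],[0,0,1,0,0,0],[0,0,1,0,0,0],[0,0,1,0,0,0],[0,0,1,0,0,0],[0,0,0,0,0,0],[0,0.5,0,0,0,0],[0,0.5,0,0,0,0]]'
python3 -m handwheel '[[0,0.5,0,0,0,0],[0,0.5,0,0,0,0],[0,0.5,0,0,0,0],[0,0.5,0,0,0,0]]'
```

```text
clock: 19.9
position: [0.5479, 0.1001, 0.1514]
ee_rot: [-3.14, 0.073, -0.001]
force: [0.1, -0.5, 0.3]
width: 0.009
gripper_force: 0.0
clock: 20.23
position: [0.5461, 0.0591, 0.1515]
ee_rot: [-3.14, 0.076, -0.003]
force: [0.6, 1.7, 1.5]
width: 0.009
gripper_force: 1.0
```

```bash
python3 -m handwheel '[[0,0.5,0,0,0,0],[0,0.5,0,0,0,0],[0,0.5,0,0,0,0],[0,0.5,0,0,0,0],[0,0.5,0,0,0,0],[0,0.5,0,0,0,0],[0,0.5,0,0,0,0],[0,0.5,0,0,0,0]]'
python3 -m handwheel '[[0,0.4,0,0,0,0],[0,0.2,0,0,0,0],[0,0.1,0,0,0,0]]'
python3 -m handwheel '[[0,0.15,0,0,0,0],[0,0.15,0,0,0,0]]'
```

```text
clock: 20.9
position: [0.5415, -0.0207, 0.1505]
ee_rot: [3.141, -0.075, -0.0]
force: [0.8, 2.4, 1.3]
width: 0.005
gripper_force: 1.0
clock: 21.15
position: [0.5408, -0.0347, 0.1504]
ee_rot: [3.14, -0.077, -0.001]
force: [-0.3, 1.6, 1.0]
width: 0.007
gripper_force: 0.8
clock: 21.32
position: [0.5406, -0.0394, 0.1504]
ee_rot: [-3.14, 0.074, 0.001]
force: [-0.5, 1.7, 0.7]
width: 0.006
gripper_force: 0.9
```

```bash
python3 -m handwheel '[[0,0.15,0,0,0,0],[0,0.15,0,0,0,0]]'
python3 -m handwheel '[[0,0.15,0,0,0,0],[0,0,0,0,0,0]]'
```

```text
clock: 21.48
position: [0.5403, -0.0456, 0.1504]
ee_rot: [-3.141, 0.074, 0.001]
force: [0.1, 1.2, 0.9]
width: 0.007
gripper_force: 0.9
clock: 21.65
position: [0.5403, -0.0459, 0.1505]
ee_rot: [-3.138, 0.072, 0.0]
force: [-1.2, 10.2, 1.7]
width: 0.007
gripper_force: 5.1
```

Shut stop reached: 10 N at y ≈ −0.046, where I expected it. Back off, lift, move clear and check.

```bash
python3 -m handwheel '[[0,-0.4,0,0,0,0],[0,-0.6,-0.5,0,0,0],[0,-0.5,-1,0,0,0],[0,0,-1,0,0,0],[0,0,-1,0,0,0],[0,0,-1,0,0,0],[0,-1,0,0,0,0],[0,-1,0,0,0,0]]'
python3 -m handwheel '[[0,-1,0,0,0,0],[0,-1,0,0,0,0],[0,-1,0,0,0,0],[0,-1,0,0,0,0],[0,-1,0,0,0,0],[0,0,0,0,0,0],[0,0,0,0,0,0]]'
python3 - <<'E'
from h import *
c=cam('top','top6.png')
print([(q['score'],atz(c,q['point'],.171)) for q in place_of('guard_rib','top')[:2]])
a=cv2.imread('pics/top6.png')
cv2.imwrite('pics/ct6.png',cv2.resize(a[160:250,230:380],None,fx=5,fy=5,interpolation=2))
E
```

```text
clock: 22.32
position: [0.5446, 0.0209, 0.2428]
ee_rot: [3.14, -0.079, 0.005]
force: [-0.2, 0.2, -0.7]
width: 0.005
gripper_force: 0.0
clock: 22.9
position: [0.5482, 0.1228, 0.241]
ee_rot: [-3.141, 0.071, -0.0]
force: [-0.2, -0.1, -0.4]
width: 0.006
gripper_force: 0.0
[(0.77, array([ 0.53759191, -0.06503357,  0.171     ]))]
```

View pics/ct6.png

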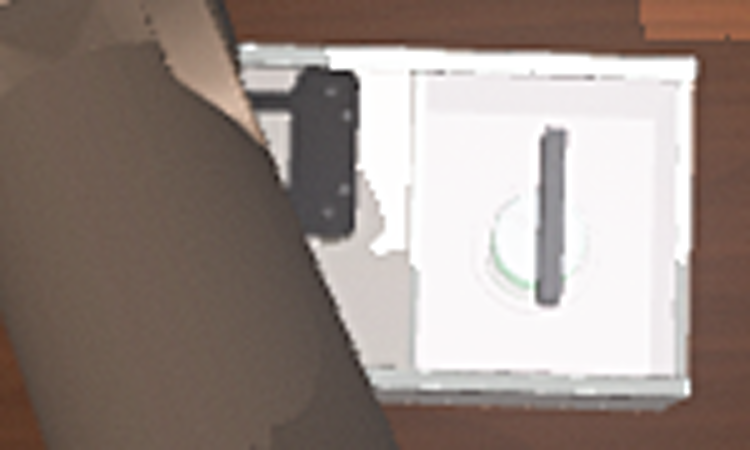

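The guard plate reaches the end wall (crop column ~675). The rib has moved about 137 mm from its open position, and the bottle is upright underneath. Handing in.

```bash
python3 -c "
from cell import *
print(sign_off())"
```

```text
the job is handed in; nothing more can be done
None
```

I slid the guard fully open, set the bottle upright in the ring, slid the guard shut to its stop and handed the job in at about 23 s; sign-off returned no verdict.

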